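Open the sprung specimen clamp and hold it open

TASK

A mounted rock specimen has been left behind the sprung arm of the specimen clamp, where it blocks the arm. First lift it out and stand it upright in the shallow steel tray, then push the arm back by its upright post, past the ratchet click and on until it rests against its rubber stop, and keep it pressed there: the program finishes while the robot is still holding the arm back. Leave the other things on the bench where they are.

Things in the scene. Friction and masses are not known exactly. Their poses are not given: they have to be found in the camera images.
- fixture: grey painted base plate of the specimen clamp, 200 (x) x 280 (y) x 10 high (mm), screwed down. Origin: centre of its underside, z up. In this frame, mm: hinge at x -20, y 50; the arm at rest runs from there to y -110, 20 wide, z 14 to 34, and swings to +x; fixed jaw in front of it at x -53 to -31, y -70 to -20, top z 34; pawl and guide at x -39 to -1, y 85 to 140, top z 44
- pivot (a point): the arm's vertical hinge axis, at the top of its hub (41 mm above the bench)
- post_top (a point): centre of the top of the upright round steel post at the arm's free end (moves with the arm): 16 mm dia, free from z 34 to 90 mm above the bench, 150 mm from the hinge axis. This is what is pushed, towards the plate's +x at first, then along its arc; on its -x side nothing stands higher than 34 mm
- clamp_arm (a joint): angle of the sprung arm, rad, anticlockwise from above: 0 at rest on the jaw, 0.60 hard on the rubber stop. The spring drives it to 0: 3.3 N at the post at 0, 7.7 N at 0.60. From 0.1 to 0.25 the tooth lifts the pawl (up to 15 N); at about 0.34 the pawl drops in (click) and would alone keep the arm there; farther back only the robot holds it. With the mount in the way it stops below 0.25
- stop (a point): middle of the front face of the rubber-faced stop, 22 mm above the bench; the stop is 38 mm long, 13 mm thick, its top 34 mm above the bench
- pawl (a joint): lift of the sprung pawl slider, m: 0 when fully in; pushed out by about 0.005 while the arm's tooth passes under it, and back near 0 after the click. Works by itself, need not be touched
- mount: the mounted rock specimen to be cleared: aluminium block 44 (x) x 30 (y) x 22 mm high with a grey round rock 26 mm dia on top, 43 mm high in all, about 110 g. Origin: centre of its underside, z up. It stands on the plate (10 mm above the bench) between arm and stop, its x across that gap; room for fingers on its +y and -y sides only
- tray: shallow open steel tray, 180 (x) x 130 (y) x 22 high, walls and floor 5 thick, fixed to the bench, on the left or right of the clamp. Sizes in mm. Origin: centre of its underside; z up
- tray_free (a point): middle of the free part of the tray's inner floor (5 mm above the bench), at x -30 mm, y 0 of the tray
- stub: small round stone stub, 25 dia x 24 high, standing at one end of the tray (about 55 from the tray's centre towards its +x end); a bystander. Sizes in mm. Origin: centre of its underside
- vial: small glass vial with black cap, 24 dia x 45 high, standing on the clamp's plate near its far left corner, out of the arm's swing; a bystander. Sizes in mm. Origin: centre of its underside
- beaker: open steel cup, 72 dia x 95 high, on the bench; a bystander. Sizes in mm. Origin: centre of its underside
- amber_bottle: amber glass bottle, 56 dia x 110 high, on the bench; a bystander. Sizes in mm. Origin: centre of its underside
- dish: shallow round glass dish, 80 dia x 16 high, on the bench; a bystander. Sizes in mm. Origin: centre of its underside
- loupe: steel round magnifier, 38 dia x 26 high, with a flat handle to its +y (65 mm from the lens's centre), on the bench; a bystander. Origin: centre of the lens's underside
- tweezers: steel tweezers, about 125 long x 6 high, lying on the bench; a bystander. Sizes in mm. Origin: near the middle of their length, underside
- brush: small brush, 150 long, lying on the bench; a bystander. Sizes in mm. Origin: near its middle, underside

How it is judged (in metres and radians):
On the way, in this order (a step that is already met when the one before it is completed fails the run):
1. the mounted specimen stands upright in the tray, let go, while the arm is still at rest (x of mount in the frame of tray between -0.085 and 0.085 m and y of mount in the frame of tray between -0.06 and 0.06 m and z of mount in the frame of tray below 0.012 m and angle between mount's own z axis and vertical below 0.15 rad and linear speed of mount below 0.03 m/s and contact force between each of the arm, the fingers and mount below 0.1 N and value of joint clamp_arm below 0.1 rad), for 0.2 s.
2. the arm is pushed past its click and the pawl has dropped in (value of joint clamp_arm above 0.4 rad and value of joint pawl below 0.003 m), for 0.1 s.
At the end, for the whole second after the job is handed in: The specimen mount stands upright (within 0.15 rad) on the tray's floor, let go and still. The robot presses on the clamp arm with more than 2 N and keeps it past the click at more than 0.50 rad of its 0.60 rad swing, with the pawl dropped in, through the last second (x of mount in the frame of tray between -0.085 and 0.085 m and y of mount in the frame of tray between -0.06 and 0.06 m and z of mount in the frame of tray below 0.012 m and angle between mount's own z axis and vertical below 0.15 rad and linear speed of mount below 0.03 m/s and contact force between each of the arm, the fingers and mount below 0.1 N and value of joint clamp_arm above 0.5 rad and value of joint pawl below 0.003 m and contact force between any of the fingers, the arm and clamp_arm above 2 N); the arm keeps its last pose, push and grip.
It fails at once if one of the bystanders is moved by more than 30 mm (distance of any of stub, vial, beaker, amber_bottle, dish, loupe, tweezers, brush from where it was at the start of the episode above 0.03 m).
It also fails if it takes over 58 s, if anything falls off the work surface, if the arm or the gripper's body presses on something with over 40 N, if the wrist force passes 120 N, or if a joint passes its speed limit or range.

ROBOT

A 6-joint arm with a two-finger parallel gripper is mounted at the origin on the work surface. World frame = base frame: x ahead of the robot, y to its left, z up, the work surface at z = 0. Lengths are in mm, angles in rad, forces in N, time in s.
With the tool pointing down it reaches from about 275 to 1000 mm from the base axis. Payload 8.4 kg.
Tool frame: the origin (TCP) lies on the centre line of the jaws, within the pads' length; the fingertips stand 25 mm ahead of it and the grasp point (between the pads) lies 6 mm ahead of it; z points along the fingers, y is the line along which they close (so a half turn about z gives the same grasp; the last joint's range is limited). The gripper opens to 85 mm and grips with 20 to 120 N. Pads are 22 mm wide; open, the fingers measure 114 mm over their backs; the gripper's body (76 mm by 85 mm) begins 54 mm behind the grasp point. The pads swing forward as they close: fully open they stand 13 mm farther back than shut.
Start: joints at [1.177, 0.353, 1.633, -0, 1.155, -0.002], TCP at [238.657, 577.643, 256.281] pointing down, gripper open.
Joint ranges: [-2.63, 2.63], [-0.92, 2.1], [0.06, 2.66], [-1.3, 4.44], [0, 2.69], [-3.02, 3.02]. Speed limits (rad/s): [2.22, 2.22, 2.79, 3.14, 3.14, 3.14].

INTERFACE

Orientations are given as [roll, pitch, yaw] about the fixed x, y, z axes, in that order (R = Rz(yaw) Ry(pitch) Rx(roll)).
In Python, from rig import r gives the robot as it stands.
- The arm moves only by the shell command python3 -m jog 'ROWS' [FORCE]. ROWS is JSON, a list of rows, each a list of 3 entries, a list of its own where there are three numbers: the turn, a rotation vector about the tool's x, y, z in rad, then the shift along the tool's x, y, z in m, then the opening, from -1 (shut) to 1 (fully open). In form: [[[rx, ry, rz], [x, y, z], gripper], ...]. A call has 1 to 12 rows; each row shifts and turns the commanded pose from where the row before left it, along the tool's axes as they then stand; what a row does not reach is not made up. A row lasts 1/10 s, in which the tool goes at most 50 mm and 8.59 degrees, less where a joint would pass 70% of its speed; a pose out of reach is approached as far as the arm can. A call with a gripper value outside its range is refused whole. The fingers move at their own pace and stop on an object; FORCE is the grip in N (left out, the last holds). Time passes only in rows, so rows that do not move let the fingers close. It gives the time, the measured TCP pose, the force, the opening and the grip force at its end, in the units of the state.
- r.sense(): the state, without advancing time (a new reading comes with each control period).
- r.grab_frame(name): name is "side" or "top" or "wrist"; returns the picture (480x640x3 uint8, red, green, blue); there is no depth.
- r.camera_params(name): a dict with "fx", "fy", "cx", "cy" (pixels), "k1" (the pictures are not rectified: a ray, as slopes to the right and down, at radius r is drawn at 1 + k1 r^2 times it, then the intrinsics apply), "rvec" (rotation vector, rad) and "tvec" (3), from world to camera coordinates, as OpenCV has them; the wrist camera has in their place "hand_eye" (4x4, takes a point from camera to tool coordinates, whose origin is the TCP and whose axes are the flange's). Camera axes: x right, y down, z forward; pixel columns grow to the right and rows downward; lengths in mm; the calibration is good to about 2 mm. A picture is of the moment at which its call begins: read the wrist's pose just before it. camera_params takes no time and is no camera call.
- r.sign_off(): hands the job in; it is judged then, once.
The state is a dict: "clock": time; "qpos": joint angles; "qvel": joint speeds; "joint_efforts": joint torques, N m; "eef_pos": TCP position; "tcp_rot": TCP orientation; "contact_force": force on the tool from outside, world axes, zero at the start; "wrist_torque": the same for the moment, N m; "opening": opening from 0.0 (shut) to 1.0 (fully open); "grasp_force": force on a finger pad.
Only numpy, scipy, OpenCV 4.12 (cv2) and the standard library are available. Lean on these libraries where they do the work, as an engineer would, in place of code of your own. Each camera call takes 0.05 s, during which the arm holds its last target. There are 200 camera calls.

## Working session

There is one attempt and no reset: what is moved stays moved. The work goes in short steps, Python scripts to look and compute and a shell command to move; the robot and the scene stay as the last step left them, time stands still between calls to the robot, and variables do not carry over. Pictures are saved under pics/ and viewed, at most 10 in all, crops included, and the job is handed in when it is done.

```bash
mkdir -p pics; ls
python3 - <<'E'
from rig import r
import cv2
print(r.sense())
for n in ("side","top"):
    cv2.imwrite(f"pics/{n}0.png",r.grab_frame(n)[:,:,::-1]); print(n,r.camera_params(n))
print(r.camera_params("wrist"))
E
```

```text
pics
{'clock': 0.0, 'qpos': array([ 1.17657916e+00,  3.53615894e-01,  1.63417742e+00,  2.18479807e-05,
        1.15520876e+00, -2.39759335e-03]), 'qvel': array([ 8.26834850e-04, -1.42432286e-03,  1.63479824e-03,  1.74030969e-04,
       -2.00885436e-03, -5.41712921e-05]), 'joint_efforts': array([-3.91617621e-03, -6.05250835e+01, -3.42054391e+01, -2.89136506e-04,
        9.45301610e-03, -1.95137687e-06]), 'eef_pos': array([238.48229864, 577.2060069 , 255.5632875 ]), 'tcp_rot': array([-3.14018328e+00, -2.33549791e-05,  2.74976423e+00]), 'contact_force': array([0.77774721, 0.85264552, 0.11876756]), 'wrist_torque': array([-0.02406742, -0.01175215, -0.03158734]), 'grasp_force': 0.0, 'opening': 1.0002833869177212}
side {'fx': 479.31891675714616, 'fy': 479.31891675714616, 'cx': 324.37391113122345, 'cy': 251.1734634632241, 'k1': -0.05212655194181694, 'rvec': array([ 2.08900369, -0.35471341,  0.17255488]), 'tvec': array([-520.98702375,  182.16354417,  750.30570971])}
top {'fx': 457.2977057827759, 'fy': 457.2977057827759, 'cx': 319.56638150253974, 'cy': 243.6194013063443, 'k1': -0.027683612569300638, 'rvec': array([ 2.11669441, -2.1289284 ,  0.15382973]), 'tvec': array([ 29.50953421, 549.57855481, 853.68028401])}
{'fx': 351.78101638487567, 'fy': 351.78101638487567, 'cx': 319.9005197023122, 'cy': 236.28160963207864, 'k1': -0.05663277059268477, 'hand_eye': array([[ 6.03209657e-04, -9.58796875e-01, -2.84091865e-01,
         7.23694810e+01],
       [ 9.99999727e-01,  6.99925327e-04, -2.38925266e-04,
        -9.74860127e-01],
       [ 4.27923890e-04, -2.84091643e-01,  9.58797035e-01,
        -1.16342958e+02],
       [ 0.00000000e+00,  0.00000000e+00,  0.00000000e+00,
         1.00000000e+00]])}
```

View pics/top0.png

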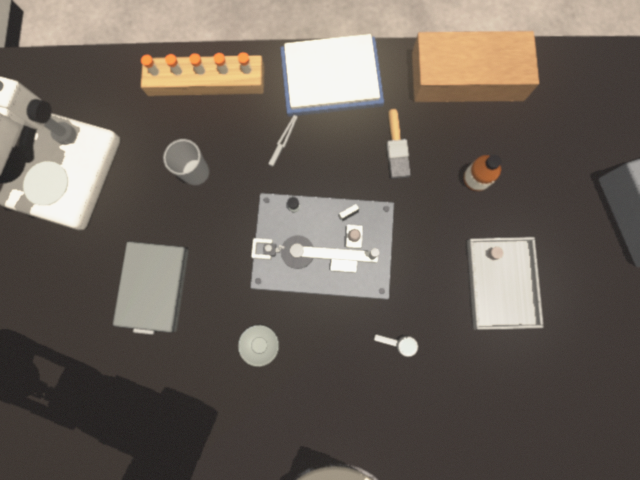

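View pics/side0.png

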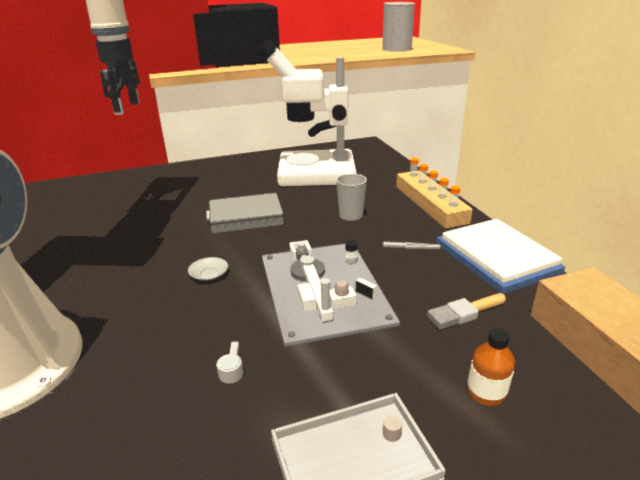

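The top view shows the plate's corners at about (260,195), (393,203), (388,297) and (252,290). The mount is at (354,235), the post at (375,253), and the tray at (470–541, 238–329) with the stub at (496,253). I'll enlarge this.

```bash
cat > h.py <<'E'
import numpy as np, cv2
from rig import r
from scipy.spatial.transform import Rotation as R
def cam(n, pose=None):
    p=r.camera_params(n); K=np.array([[p['fx'],0,p['cx']],[0,p['fy'],p['cy']],[0,0,1]])
    if n=='wrist':
        pos,rot=pose; Rt=R.from_euler('xyz',rot).as_matrix(); H=p['hand_eye']
        Rwc=Rt@H[:3,:3]; c=np.array(pos)+Rt@H[:3,3]; return K,p['k1'],Rwc.T,c
    M=cv2.Rodrigues(p['rvec'])[0]; return K,p['k1'],M,-M.T@p['tvec']
def px2w(n,uv,z,pose=None):
    K,k1,M,c=cam(n,pose)
    u=cv2.undistortPoints(np.array([[uv]],float),K,np.array([k1,0,0,0,0]))[0,0]
    d=M.T@np.array([u[0],u[1],1]); return c+d*(z-c[2])/d[2]
def w2px(n,P,pose=None):
    K,k1,M,c=cam(n,pose)
    return cv2.projectPoints(np.atleast_2d(np.array(P,float)),cv2.Rodrigues(M)[0],-M@c,K,np.array([k1,0,0,0,0]))[0][:,0]
E
python3 - <<'E'
import cv2
a=cv2.imread('pics/top0.png')
cv2.imwrite('pics/c1.png',cv2.resize(a[185:305,240:400],None,fx=5,fy=5,interpolation=cv2.INTER_CUBIC))
cv2.imwrite('pics/c2.png',cv2.resize(a[225:345,400:560],None,fx=5,fy=5,interpolation=cv2.INTER_CUBIC))
E
```

```text
(no output)
```

View pics/c1.png

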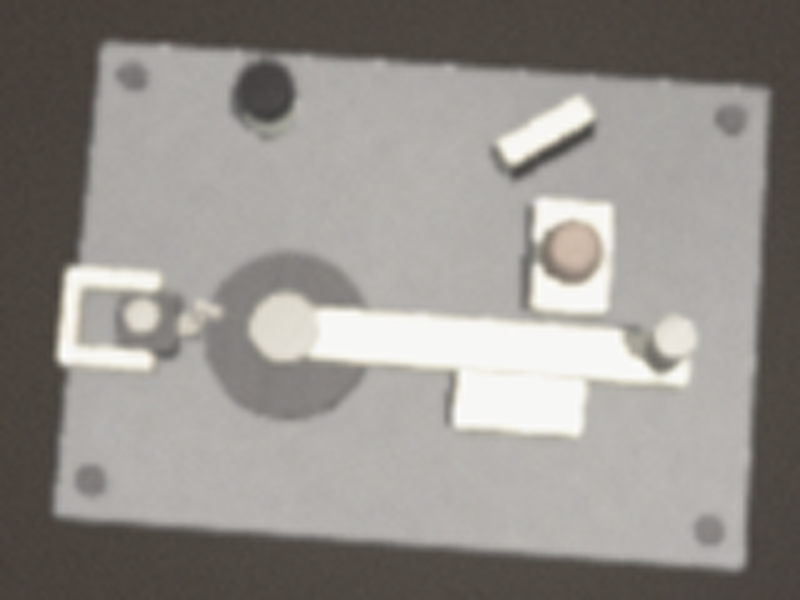

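View pics/c2.png

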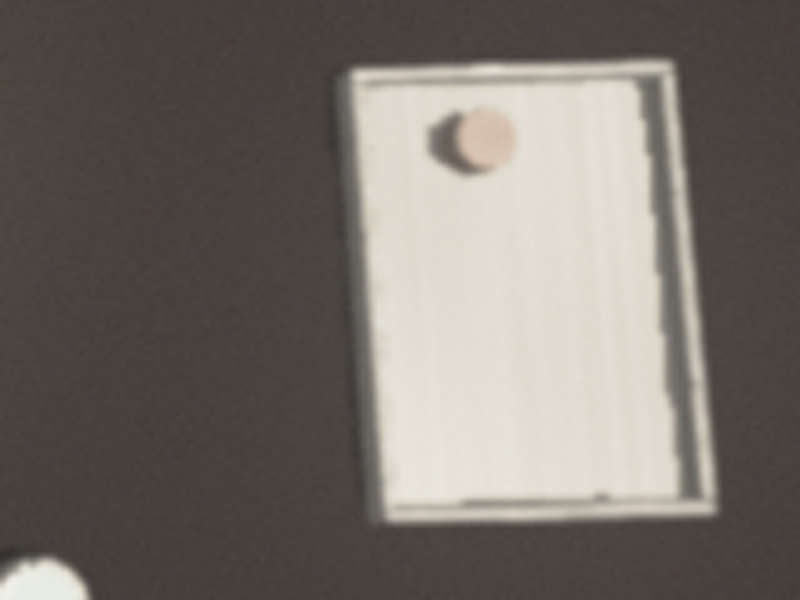

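```bash
cat > m.py <<'E'
from h import *
def c1(x,y,z): return px2w('top',((x+.5)/5-.5+240,(y+.5)/5-.5+185),z)
def c2(x,y,z): return px2w('top',((x+.5)/5-.5+400,(y+.5)/5-.5+225),z)
pl=np.array([c1(*p,10) for p in [(103,43),(770,88),(745,570),(55,517)]])
mt=np.array([c1(*p,32) for p in [(537,198),(613,203),(607,313),(530,308)]])
tr=np.array([c2(*p,22) for p in [(350,70),(672,62),(716,514),(382,520)]])
if __name__=='__main__':
    np.set_printoptions(precision=1,suppress=True)
    for n,q in (('plate',pl),('mount',mt),('tray',tr)):
        ax=(q[0]+q[1]-q[2]-q[3])/2; ay=(q[0]+q[3]-q[1]-q[2])/2
        print(n,q.mean(0),'xlen',np.linalg.norm(ax),'ylen',np.linalg.norm(ay),'yaw',np.degrees(np.arctan2(ax[1],ax[0])),np.degrees(np.arctan2(-ay[0],ay[1])))
    pv=c1(285,326,41);pt=c1(677,335,90)
    print('rock',c1(573,248,42),'post',pt,'pivot',pv,np.linalg.norm((pt-pv)[:2]))
    for p in [(495,150),(585,97),(597,122),(512,170)]: print('stop',c1(*p,34))
    print('vial',c1(265,90,45),'stub',c2(486,138,24))
    s=r.sense(); print(s['eef_pos'],R.from_euler('xyz',s['tcp_rot']).as_matrix())
E
python3 m.py
```

```text
plate [553.8  20.3  10. ] xlen 199.24846221465708 ylen 279.04957707897563 yaw -4.610595309768996 -4.621399680331866
mount [567.9 -42.3  32. ] xlen 44.94876402257419 ylen 30.673916662197406 yaw -4.257043119265245 -4.278824376003055
tray [ 473.4 -342.2   22. ] xlen 179.2095306342496 ylen 130.41178712438847 yaw 0.8407256931232352 0.7844014173622197
rock [568.9 -42.3  42. ] post [526.5 -77.9  90. ] pivot [538.6  72.   41. ] 150.36577383720592
stop [611. -12.  34.]
stop [632.6 -48.6  34. ]
stop [622.2 -53.3  34. ]
stop [602.6 -18.7  34. ]
vial [633.9  80.2  45. ] stub [ 533.4 -328.    24. ]
[238.5 577.3 255.6] [[-0.9  0.4 -0. ]
 [ 0.4  0.9 -0. ]
 [ 0.  -0.  -1. ]]
```

```bash
python3 -m jog '[[[0,0,-0.105],[0,0,0],1],[[0,0,-0.105],[0,0,0],1],[[0,0,-0.105],[0,0,0],1],[[0,0,0],[-0.0256,-0.0395,0],1],[[0,0,0],[-0.0256,-0.0395,0],1],[[0,0,0],[-0.0256,-0.0395,0],1],[[0,0,0],[-0.0256,-0.0395,0],1],[[0,0,0],[-0.0256,-0.0395,0],1],[[0,0,0],[-0.0256,-0.0395,0],1],[[0,0,0],[-0.0256,-0.0395,0],1],[[0,0,0],[-0.0256,-0.0395,0],1]]' 30
python3 -m jog '[[[0,0,0],[-0.0256,-0.0395,0],1],[[0,0,0],[-0.0256,-0.0395,0],1],[[0,0,0],[-0.0256,-0.0395,0],1],[[0,0,0],[-0.0256,-0.0395,0],1],[[0,0,0],[-0.0256,-0.0395,0],1],[[0,0,0],[-0.0256,-0.0395,0],1],[[0,0,0],[-0.0256,-0.0395,0],1],[[0,0,0],[0,0,0.04],1],[[0,0,0],[0,0,0.04],1],[[0,0,0],[0,0,0],1],[[0,0,0],[0,0,0],1]]'
cat > w.py <<'E'
import sys
from h import *
s=r.sense(); a=r.grab_frame('wrist')[:,:,::-1]; cv2.imwrite(sys.argv[1],a)
np.save('pose.npy',np.array([s['eef_pos'],s['tcp_rot']])); print(s['clock'],s['eef_pos'],s['tcp_rot'],s['qpos'])
E
python3 w.py pics/w1.png
```

```text
clock: 1.2
eef_pos: [419.0, 245.0, 256.2]
tcp_rot: [-3.142, -0.0, 3.065]
contact_force: [0.6, -0.8, -0.1]
opening: 0.999
grasp_force: 0.0
clock: 2.3
eef_pos: [575.7, -42.5, 176.3]
tcp_rot: [3.142, -0.002, 3.065]
contact_force: [-0.0, 0.3, 1.1]
opening: 1.003
grasp_force: 0.0
2.3 [575.70329306 -42.47364748 176.29383185] [ 3.14158966e+00 -1.90120780e-03  3.06487303e+00] [-7.62441457e-02  3.69303986e-01  1.80796480e+00  4.73199615e-06
  9.66225076e-01 -1.57032353e+00]
```

View pics/w1.png

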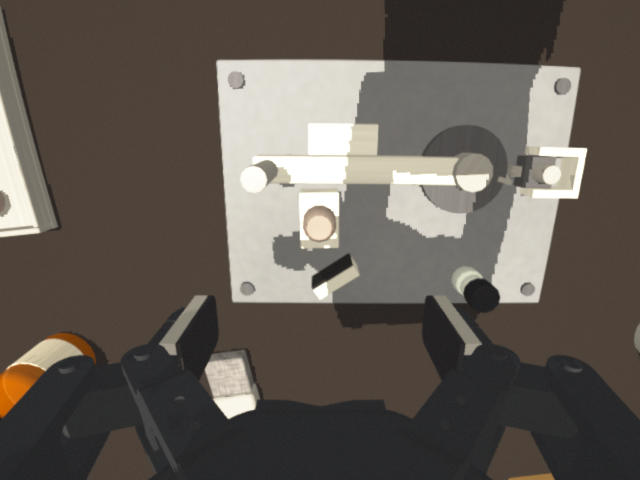

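The wrist view shows the mount's block top spanning (299–339, 194–237) and the post top at (255,178).

Run:
```python
from h import *
p=np.load('pose.npy'); np.set_printoptions(precision=1,suppress=True)
f=lambda u,v,z:px2w('wrist',(u,v),z,p)
q=[f(299,194,32),f(339,193,32),f(339,237,32),f(300,237,32)]
for x in q: print(x)
print('mean',np.mean(q,0),'post',f(255,178,90),'pivot',f(474,173,41),'rock',f(319,223,42))
```

```text
[545.8 -56.8  32. ]
[547.4 -27.   32. ]
[581.6 -29.1  32. ]
[579.3 -59.1  32. ]
mean [563.5 -43.   32. ] post [525.2 -77.   90. ] pivot [538.4  70.3  41. ] rock [566.7 -43.4  42. ]
```

```bash
python3 -m jog '[[[0,0,0],[0,0,0.04],1],[[0,0,0],[0,0,0.04],1],[[0,0,0],[0,0,0.03],1],[[0,0,0],[0,0,0.014],1],[[0,0,0],[0,0,0.014],1],[[0,0,0],[0,0,0],1],[[0,0,0],[0,0,0],1]]' 30; python3 -m jog '[[[0,0,0],[0,0,0],-1],[[0,0,0],[0,0,0],-1],[[0,0,0],[0,0,0],-1],[[0,0,0],[0,0,0],-1],[[0,0,0],[0,0,0],-1],[[0,0,0],[0,0,0],-1],[[0,0,0],[0,0,0],-1],[[0,0,0],[0,0,0],-1],[[0,0,0],[0,0,0],-1],[[0,0,0],[0,0,0],-1]]' 30
```

```text
clock: 3.05
eef_pos: [577.1, -42.6, 39.5]
tcp_rot: [3.142, 0.002, 3.065]
contact_force: [-0.1, 0.0, 1.5]
opening: 0.999
grasp_force: 0.0
clock: 4.05
eef_pos: [576.3, -42.6, 38.8]
tcp_rot: [-3.142, 0.001, 3.065]
contact_force: [-1.2, -0.4, 5.7]
opening: 0.343
grasp_force: 30.1
```

```bash
python3 -m jog '[[[0,0,0],[0,0,-0.01],-1],[[0,0,0],[0,0,-0.02],-1],[[0,0,0],[0,0,-0.04],-1],[[0,0,0],[0,0,-0.04],-1],[[0,0,0],[0,0,-0.01],-1],[[0,0,0],[0,0,0],-1]]'; python3 -m jog '[[[0,0,0],[0.0127,-0.0386,0],-1],[[0,0,0],[0.0127,-0.0386,0],-1],[[0,0,0],[0.0127,-0.0386,0],-1],[[0,0,0],[0.0127,-0.0386,0],-1],[[0,0,0],[0.0127,-0.0386,0],-1],[[0,0,0],[0.0127,-0.0386,0],-1],[[0,0,0],[0.0127,-0.0386,0],-1],[[0,0,0],[0.0127,-0.0386,0],-1],[[0,0,0],[0,0,0],-1],[[0,0,0],[0,0,0],-1]]'
python3 w.py pics/w2.png
```

```text
clock: 4.65
eef_pos: [577.2, -42.6, 160.4]
tcp_rot: [-3.142, 0.004, 3.065]
contact_force: [-0.1, -0.0, -1.7]
opening: 0.345
grasp_force: 30.0
clock: 5.65
eef_pos: [449.7, -342.7, 156.5]
tcp_rot: [3.14, -0.002, 3.063]
contact_force: [1.0, -0.1, -1.3]
opening: 0.346
grasp_force: 30.2
5.65 [ 449.69982571 -342.67647273  156.49157538] [ 3.13975986e+00 -2.46965141e-03  3.06255710e+00] [-6.53907166e-01  3.78845680e-01  1.84730561e+00  2.45857860e-04
  9.18510603e-01 -2.14581521e+00]
```

View pics/w2.png

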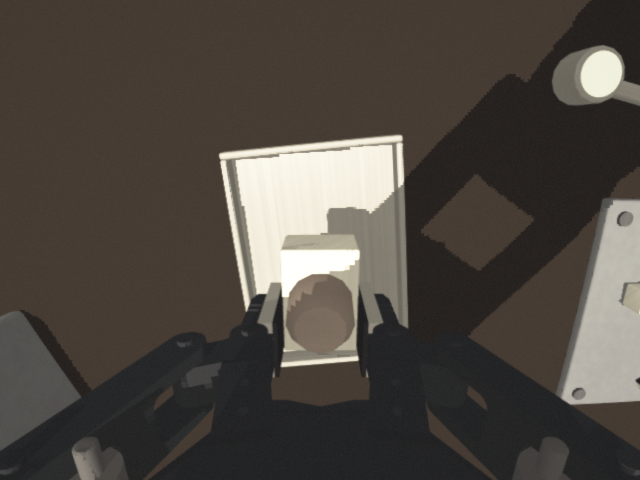

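The mount is held level above the tray, so I'm lowering it.

```bash
python3 -m jog '[[[0,0,0],[0,0,0.04],-1],[[0,0,0],[0,0,0.04],-1],[[0,0,0],[0,0,0.03],-1],[[0,0,0],[0,0,0.008],-1],[[0,0,0],[0,0,0.003],-1],[[0,0,0],[0,0,0],-1],[[0,0,0],[0,0,0],-1]]'; python3 -m jog '[[[0,0,0],[0,0,0.0015],-1],[[0,0,0],[0,0,0],-1],[[0,0,0],[0,0,0],-1]]'
```

```text
clock: 6.4
eef_pos: [452.1, -343.1, 38.7]
tcp_rot: [-3.14, 0.002, 3.065]
contact_force: [0.3, -0.3, 0.0]
opening: 0.348
grasp_force: 30.1
clock: 6.7
eef_pos: [451.2, -342.9, 36.3]
tcp_rot: [-3.141, 0.001, 3.065]
contact_force: [-0.1, 0.3, -0.9]
opening: 0.342
grasp_force: 30.1
```

```bash
python3 -m jog '[[[0,0,0],[0,0,0.0015],-1],[[0,0,0],[0,0,0],-1],[[0,0,0],[0,0,0],-1]]';  python3 -m jog '[[[0,0,0],[0,0,0.001],-1],[[0,0,0],[0,0,0],-1],[[0,0,0],[0,0,0],-1]]'
```

```text
clock: 7.0
eef_pos: [451.0, -342.7, 34.2]
tcp_rot: [3.142, -0.0, 3.065]
contact_force: [0.4, -0.2, -0.4]
opening: 0.34
grasp_force: 30.1
clock: 7.3
eef_pos: [451.1, -342.7, 33.8]
tcp_rot: [-3.142, -0.0, 3.065]
contact_force: [-1.6, 2.4, 6.7]
opening: 0.341
grasp_force: 31.1
```

```bash
python3 -m jog '[[[0,0,0],[0,0,0],0.1],[[0,0,0],[0,0,0],0.1],[[0,0,0],[0,0,0],0.1],[[0,0,0],[0,0,0],0.1],[[0,0,0],[0,0,-0.02],0.1],[[0,0,0],[0,0,-0.03],0.1],[[0,0,0],[0,0,-0.04],0.1],[[0,0,0],[0,0,-0.04],0.1],[[0,0,0],[0,0,0],0.1],[[0,0,0],[0,0,0],-1],[[0,0,0],[0,0,0],-1],[[0,0,0],[0,0,0],-1]]'
python3 w.py pics/w3.png
```

```text
clock: 8.5
eef_pos: [450.3, -342.1, 161.7]
tcp_rot: [3.14, -0.002, 3.065]
contact_force: [-0.4, 1.1, 0.0]
opening: 0.044
grasp_force: 0.0
8.5 [ 450.29619727 -342.09901575  161.74741709] [ 3.14015211e+00 -2.26151134e-03  3.06479295e+00] [-6.52332815e-01  3.71892964e-01  1.84362365e+00 -2.80011464e-05
  9.28757289e-01 -2.14631102e+00]
```

View pics/w3.png

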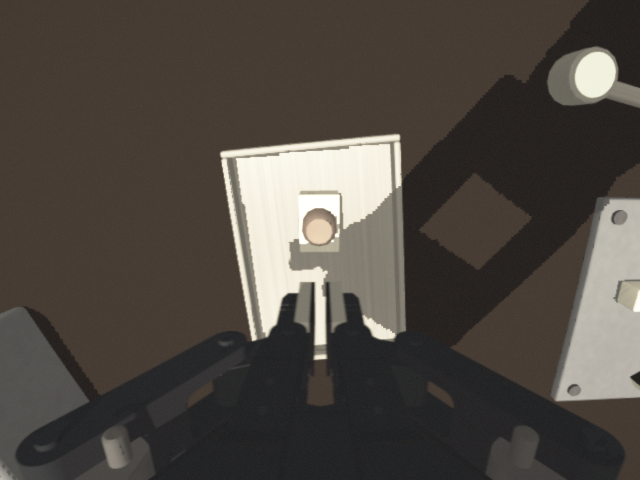

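The mount stands upright in the tray and is released. With the fingers shut, I'm moving in front of the post.

```bash
python3 -m jog '[[[0,0,0],[-0.0021,0.0386,0],-1],[[0,0,0],[-0.0021,0.0386,0],-1],[[0,0,0],[-0.0021,0.0386,0],-1],[[0,0,0],[-0.0021,0.0386,0],-1],[[0,0,0],[-0.0021,0.0386,0],-1],[[0,0,0],[-0.0021,0.0386,0],-1],[[0,0,0],[-0.0021,0.0386,0],-1],[[0,0,0],[0,0,0.04],-1],[[0,0,0],[0,0,0.04],-1],[[0,0,0],[0,0,0.012],-1],[[0,0,0],[0,0,0],-1],[[0,0,0],[0,0,0],-1]]'
python3 -m jog '[[[0,0,0],[-0.007,0,0],-1],[[0,0,0],[-0.007,0,0],-1],[[0,0,0],[-0.007,0,0],-1],[[0,0,0],[0,0,0],-1],[[0,0,0],[0,0,0],-1]]'
python3 w.py pics/w4.png
```

```text
clock: 9.75
eef_pos: [486.9, -74.7, 71.8]
tcp_rot: [-3.142, 0.0, 3.064]
contact_force: [-0.2, 0.1, 0.2]
opening: -0.004
grasp_force: 0.0
clock: 10.25
eef_pos: [507.0, -76.0, 71.3]
tcp_rot: [-3.142, -0.001, 3.065]
contact_force: [-2.7, -0.9, 0.3]
opening: -0.001
grasp_force: 0.0
10.25 [507.04264251 -76.01192187  71.33246819] [-3.14158364e+00 -8.35335563e-04  3.06477402e+00] [-1.51685519e-01  4.42512749e-01  2.00864626e+00 -1.12108240e-04
  6.91265965e-01 -1.64557681e+00]
```

View pics/w4.png

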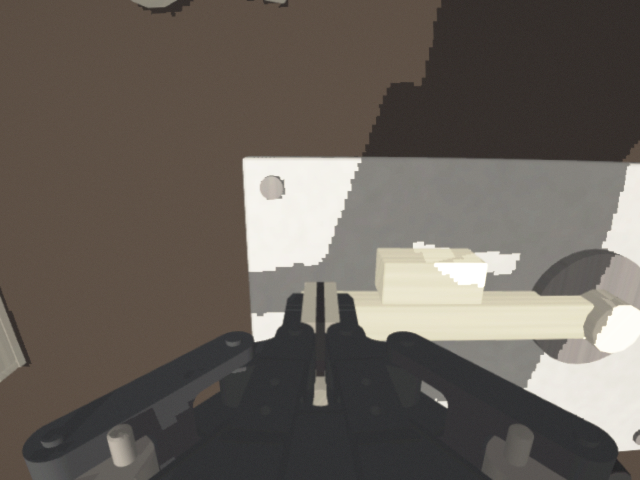

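The fingers touch the post (about 2.7 N) and hide it, centred in y. The arm is still at rest on the jaw, so I'm pushing along the arc now.

```bash
python3 -m jog '[[[0,0,-0.04],[-0.006,-0.0008,0],-1],[[0,0,-0.04],[-0.006,-0.0008,0],-1],[[0,0,-0.04],[-0.006,-0.0008,0],-1],[[0,0,0],[0,0,0],-1]]'
python3 -m jog '[[[0,0,-0.04],[-0.006,-0.0008,0],-1],[[0,0,-0.04],[-0.006,-0.0008,0],-1],[[0,0,0],[0,0,0],-1]]'
python3 -m jog '[[[0,0,-0.04],[-0.006,-0.0008,0],-1],[[0,0,-0.04],[-0.006,-0.0008,0],-1],[[0,0,-0.04],[-0.006,-0.0008,0],-1],[[0,0,0],[0,0,0],-1]]'
```

```text
clock: 10.7
eef_pos: [523.6, -78.9, 70.7]
tcp_rot: [3.141, -0.004, -3.097]
contact_force: [-6.0, 0.3, 1.0]
opening: -0.002
grasp_force: 0.0
clock: 11.0
eef_pos: [535.5, -79.8, 70.6]
tcp_rot: [3.141, -0.004, -3.017]
contact_force: [-5.3, 0.5, 0.9]
opening: 0.001
grasp_force: 0.0
clock: 11.4
eef_pos: [555.3, -79.3, 71.0]
tcp_rot: [3.141, -0.001, -2.898]
contact_force: [-2.2, -0.8, 0.5]
opening: 0.003
grasp_force: 0.0
```

```bash
python3 -m jog '[[[0,0,-0.04],[-0.006,-0.0008,0],-1],[[0,0,-0.04],[-0.006,-0.0008,0],-1],[[0,0,-0.04],[-0.006,-0.0008,0],-1],[[0,0,0],[0,0,0],-1]]'
python3 -m jog '[[[0,0,-0.04],[-0.006,-0.0008,0],-1],[[0,0,-0.04],[-0.006,-0.0008,0],-1],[[0,0,0],[0,0,0],-1],[[0,0,0],[0,0,0],-1]]'
python3 -m jog '[[[0,0,-0.04],[-0.006,-0.0008,0],-1],[[0,0,0],[0,0,0],-1],[[0,0,0],[0,0,0],-1]]'
```

```text
clock: 11.8
eef_pos: [572.3, -76.6, 70.8]
tcp_rot: [3.141, -0.002, -2.778]
contact_force: [-6.9, -3.1, 1.3]
opening: -0.0
grasp_force: 0.0
clock: 12.2
eef_pos: [583.3, -73.8, 70.6]
tcp_rot: [3.14, -0.003, -2.7]
contact_force: [-7.0, -3.1, 0.5]
opening: -0.001
grasp_force: 0.0
clock: 12.5
eef_pos: [589.2, -72.2, 70.8]
tcp_rot: [3.141, -0.003, -2.66]
contact_force: [-6.9, -4.0, 0.0]
opening: 0.003
grasp_force: 0.0
```

```bash
python3 -m jog '[[[0,0,-0.03],[-0.0045,-0.0006,0],-1],[[0,0,0],[0,0,0],-1],[[0,0,0],[0,0,0],-1]]'
python3 -m jog '[[[0,0,-0.02],[-0.003,-0.0004,0],-1],[[0,0,0],[0,0,0],-1],[[0,0,0],[0,0,0],-1]]'
python3 -m jog '[[[0,0,0],[-0.002,0,0],-1],[[0,0,0],[0,0,0],-1],[[0,0,0],[0,0,0],-1]]'
```

```text
clock: 12.8
eef_pos: [593.3, -70.6, 70.7]
tcp_rot: [3.14, -0.003, -2.63]
contact_force: [-7.3, -4.0, 0.0]
opening: -0.004
grasp_force: 0.0
clock: 13.1
eef_pos: [595.9, -69.4, 70.6]
tcp_rot: [3.14, -0.003, -2.61]
contact_force: [-6.9, -2.9, 0.3]
opening: -0.001
grasp_force: 0.0
clock: 13.4
eef_pos: [597.0, -68.7, 70.6]
tcp_rot: [3.14, -0.005, -2.61]
contact_force: [-7.6, -6.4, 1.3]
opening: 0.001
grasp_force: 0.0
```

```bash
python3 -m jog '[[[0,0,0],[-0.001,0,0],-1],[[0,0,0],[0,0,0],-1],[[0,0,0],[0,0,0],-1]]'
python3 -m jog '[[[0,0,0],[-0.001,0,0],-1],[[0,0,0],[0,0,0],-1],[[0,0,0],[0,0,0],-1]]'
```

```text
clock: 13.7
eef_pos: [597.2, -68.6, 70.5]
tcp_rot: [3.139, -0.006, -2.61]
contact_force: [-13.0, -7.3, 3.8]
opening: -0.002
grasp_force: 0.0
clock: 14.0
eef_pos: [597.4, -68.4, 70.4]
tcp_rot: [3.139, -0.007, -2.609]
contact_force: [-15.0, -10.2, 5.1]
opening: 0.002
grasp_force: 0.0
```

The force climbed to 18 N with almost no movement, so the arm is on the stop. I'll take one last look from the side and top.

Run:
```python
from h import *
t=r.grab_frame('top')[:,:,::-1]; s=r.grab_frame('side')[:,:,::-1]
a=cv2.resize(t[180:340,240:560],(800,400)); b=cv2.resize(s[220:480,200:520],(246,200))
c=np.zeros((600,800,3),np.uint8); c[:400]=a; c[400:,:246]=b; cv2.imwrite('pics/f.png',c)
x=r.sense(); print(x['clock'],x['contact_force'])
```

```text
14.1 [-14.60640862  -9.76693975   5.63307694]
```

View pics/f.png

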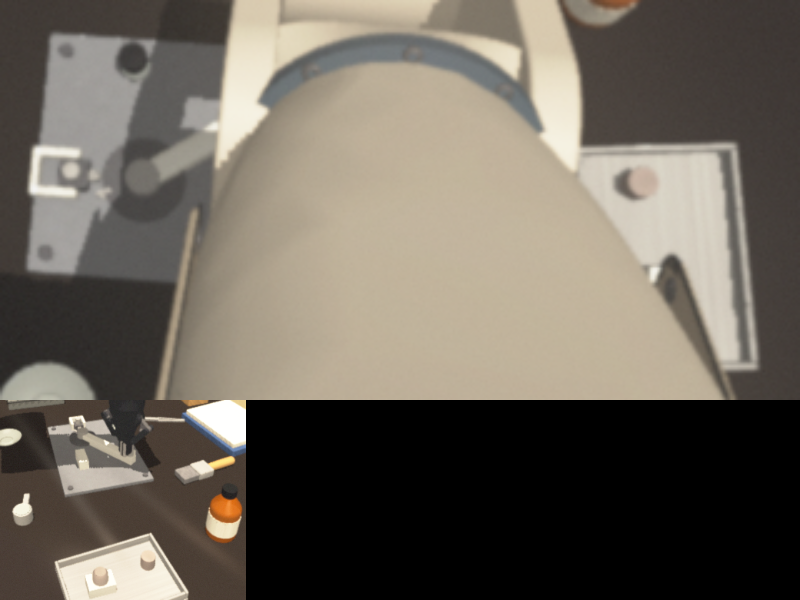

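The top view shows the arm swung back about 30°, running from (140,175) to (220,130). The pawl sits in place at (70,172). In the side inset the mount stands upright in the tray at (100,578), with the stub beside it, and the bystanders in view look undisturbed. Handing in.

```bash
python3 -c "
from rig import r
print(r.sign_off())"
```

```text
the job is handed in; nothing more can be done
None
```

I stood the specimen upright in the tray, pushed the clamp arm past its click onto the rubber stop, and handed the job in at about 14 s with the robot still pressing at about 18 N; no verdict came back.

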